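# Snap the snack box lid shut all the way round

### The arm

A 6-joint arm with a two-finger parallel gripper is mounted at the origin on the work surface. World frame = base frame: x ahead of the robot, y to its left, z up, the work surface at z = 0. Lengths are in m, angles in rad, forces in N, time in s.
With the tool pointing down it reaches from about 0.225 to 0.725 m from the base axis. Payload 3.1 kg.
Tool frame: the origin (TCP) lies on the mounting face of the last link; the fingertips stand 173 mm ahead of it and the grasp point (between the pads) lies 155 mm ahead of it; z points along the fingers, y is the line along which they close (so a half turn about z gives the same grasp; the last joint's range is limited). The gripper opens to 85 mm and grips with 20 to 120 N. Pads are 22 mm wide; open, the fingers measure 114 mm over their backs; the gripper's body (76 mm by 85 mm) begins 54 mm behind the grasp point. The pads swing forward as they close: fully open they stand 13 mm farther back than shut.
Start: joints at [-1.34, 0.048, 0.099, 1.622, 0, 1.443], TCP at [0.184, -0.492, 0.405] pointing down, gripper open.
Joint ranges: [-2.91, 2.91], [-0.99, 1.94], [-1.21, 1.42], [-2.12, 2.29], [-1.49, 1.47], [-3.14, 3.14]. Speed limits (rad/s): [2.79, 2.79, 3.14, 3.14, 3.14, 3.14].

### API

Orientations are given as [roll, pitch, yaw] about the fixed x, y, z axes, in that order (R = Rz(yaw) Ry(pitch) Rx(roll)).
In Python, from workcell import sensors, get_image, r gives the robot as it stands. The module is installed in compiled form; this text tells all that it offers.
- The arm moves only by the tool send_rows, never from a script. Its argument "targets" is a list of rows, each an object of numbers: "grip": the opening, from -1 (shut) to 1 (fully open); "dx", "dy", "dz": the shift along the tool's x, y, z in mm; "twist": the turn about the tool's z in degrees. In form: [{"grip": .., "dx": .., "dy": .., "dz": .., "twist": ..}, ...]. A call has 1 to 12 rows; each row shifts and turns the commanded pose from where the row before left it, along the tool's axes as they then stand; what a row does not reach is not made up. A row lasts 1/12 s, in which the tool goes at most 41.7 mm and 7.16 degrees, less where a joint would pass 70% of its speed; a pose out of reach is approached as far as the arm can. A call with a gripper value outside its range is refused whole. The fingers move at their own pace and stop on an object; the grip force is fixed at half the most. Time passes only in rows, so rows that do not move let the fingers close. It gives the time, the measured TCP pose, the force, the opening and the grip force at its end, in the units of the state.
- sensors.state(): the state, without advancing time (a new reading comes with each control period).
- get_image(name): name is "side" or "top" or "wrist"; returns a dict with "pixels" (420x560x3 uint8, red, green, blue), "fx", "fy", "cx", "cy" (pixels), "k1" (the pictures are not rectified: a ray, as slopes to the right and down, at radius r is drawn at 1 + k1 r^2 times it, then the intrinsics apply), "pose" (4x4, takes a point from camera to world coordinates). Camera axes: x right, y down, z forward; pixel columns grow to the right and rows downward; lengths in m; the calibration is good to about 2 mm. A picture is of the moment at which its call begins. There is no depth.
- r.close_job(): hands the job in; it is judged then, once.
The state is a dict: "time": time; "joints": joint angles; "qd": joint speeds; "effort": joint torques, N m; "eef_pos": TCP position; "tool_rot": TCP orientation; "contact_force": force on the tool from outside, world axes, zero at the start; "ft_torque": the same for the moment, N m; "opening": finger opening in m; "grasp_force": force on a finger pad.
Only numpy, scipy, OpenCV 4.12 (cv2) and the standard library are available. Lean on these libraries where they do the work, as an engineer would, in place of code of your own. Each camera call takes 0.05 s, during which the arm holds its last target. There are 200 camera calls.

### The job

The lid on the rectangular pink snack box has been laid on but not snapped shut. Press down the raised rim section on each of its four sides with your fingertips until every one clicks home, flush with the corners. Do not pick anything up: the box stays standing where it is, everything else on the table is left alone, and you finish with your hand clear.

Things in the scene. Friction and masses are not known exactly. Their poses are not given: they have to be found in the camera images.
- snack_box: packed rectangular pink plastic snack box, about 0.8 kg, loose, 125 (x) by 170 (y) mm, body 60 mm high, a 130 by 176 mm lid on it. Origin: centre of its underside, z up; its -x long side faces the robot, turned up to 0.6 rad. Lid rim: four straight snap sections, one mid each side, between four fixed corner pads (32 mm square, tops at 72 mm); the lid's recessed middle is at 66 mm.
- rim_front_top (a point): middle of the top face of the snap section on the long side nearest the robot (box -x side), 108 mm along the box's y and 24 mm wide; it moves with the section. Open, it lies at (-53, 0, 80) mm in the snack box's frame, 8 mm above the corner pads; shut, 8 mm lower, flush with them. A thin skirt hangs 22 mm down outside the box wall.
- rim_back_top (a point): middle of the top face of the snap section on the long side away from the robot (box +x side), 108 mm along the box's y and 24 mm wide; it moves with the section. Open, it lies at (53, 0, 80) mm in the snack box's frame, 8 mm above the corner pads; shut, 8 mm lower, flush with them. A thin skirt hangs 22 mm down outside the box wall.
- rim_left_top (a point): middle of the top face of the snap section on the short side on the robot's left (box +y side), 62 mm along the box's x and 24 mm wide; it moves with the section. Open, it lies at (0, 76, 80) mm in the snack box's frame, 8 mm above the corner pads; shut, 8 mm lower, flush with them. A thin skirt hangs 22 mm down outside the box wall.
- rim_right_top (a point): middle of the top face of the snap section on the short side on the robot's right (box -y side), 62 mm along the box's x and 24 mm wide; it moves with the section. Open, it lies at (0, -76, 80) mm in the snack box's frame, 8 mm above the corner pads; shut, 8 mm lower, flush with them. A thin skirt hangs 22 mm down outside the box wall.
- rim_front (a joint): how far the front snap section is pressed down, m: 0 open, 0.008 fully shut (flush). It resists with about 6 N at the start, ever less down to half way (0.004), then clicks home by itself and stays shut; let go before half way it springs back up.
- rim_back (a joint): how far the back snap section is pressed down, m: 0 open, 0.008 fully shut (flush). It resists with about 6 N at the start, ever less down to half way (0.004), then clicks home by itself and stays shut; let go before half way it springs back up.
- rim_left (a joint): how far the left snap section is pressed down, m: 0 open, 0.008 fully shut (flush). It resists with about 6 N at the start, ever less down to half way (0.004), then clicks home by itself and stays shut; let go before half way it springs back up.
- rim_right (a joint): how far the right snap section is pressed down, m: 0 open, 0.008 fully shut (flush). It resists with about 6 N at the start, ever less down to half way (0.004), then clicks home by itself and stays shut; let go before half way it springs back up.
- tiffin: two-tier round steel tiffin with side latches and a wire handle, 130 mm across, 153 mm high; origin at the centre of its underside; only to be left alone
- tumbler: glass tumbler, 72 mm across, 110 mm high, open at the top; origin at the centre of its underside; only to be left alone
- round_tub: small round tub of the same pink plastic with a plain lid, already closed, 92 mm across, 54 mm high; origin at the centre of its underside; only to be left alone
- silicone_lid: grey hard silicone pot lid lying flat in front of the snack box, 110 mm across, 6 mm thick with a 22 mm wide, 21 mm high knob in its middle; origin at the centre of its underside; only to be left alone
- katori: small open steel bowl just beyond the snack box, 80 mm across, 34 mm high; origin at the centre of its underside; only to be left alone
- teaspoon: steel spoon lying on the table, 150 mm long; origin on the table under its middle; only to be left alone
- spice_jar: small amber glass jar with a steel cap, 48 mm across, 75 mm high; origin at the centre of its underside; only to be left alone
Mind the look-alikes: they are no part of the job. What is shaped like the snack_box but green is not meant.

How it is judged:
By the outcome, as a careful person would: the job done as asked, in the order asked, and still so for the second after the job is handed in, with the robot touching nothing.
It also fails if it takes over 35 s, if anything falls off the work surface, if the arm or the gripper's body presses on something with over 40 N, if the wrist force passes 120 N, or if a joint passes its speed limit or range.

## Working session

There is one attempt and no reset: what is moved stays moved. The work goes in short steps, Python scripts to look and compute and a tool call to move; the robot and the scene stay as the last step left them, time stands still between calls to the robot, and variables do not carry over. Pictures are saved under pics/ and viewed, at most 10 in all, crops included, and the job is handed in when it is done.

Besides the shell and the picture viewer there is one more tool, called after "Request:" as a command line: name --argument value ..., lists and objects as JSON in quotes. send_rows: Moves the arm, as the interface text tells. Its arguments: {"type":"object","properties":{"targets":{"type":"array"}},"required":["targets"]}

```bash
mkdir -p pics
python3 - <<'E'
from workcell import sensors, get_image, r
import cv2,numpy as np
s=sensors.state(); print({k:np.round(v,3).tolist() for k,v in s.items()})
for n in("top","side"):
    d=get_image(n); cv2.imwrite(f"pics/{n}0.png",d["pixels"][...,::-1]); print(n,d["fx"],d["fy"],d["cx"],d["cy"],d["k1"],np.round(d["pose"],3).tolist())
E
```

```text
{'time': 0.0, 'joints': [-1.34, 0.049, 0.098, 1.622, 0.0, 1.443], 'qd': [-0.001, 0.0, -0.002, 0.0, 0.001, -0.0], 'effort': [0.0, -33.878, 32.002, 0.02, -0.0, -0.0], 'eef_pos': [0.184, -0.491, 0.404], 'tool_rot': [-3.139, -0.0, 0.359], 'contact_force': [0.397, 0.136, -1.34], 'ft_torque': [0.019, -0.033, -0.017], 'grasp_force': 0.0, 'opening': 0.085}
top 482.77809400405135 482.77809400405135 277.7408498739588 212.14955043988627 -0.13316299069709428 [[0.028, -0.99, 0.139, 0.363], [-1.0, -0.027, 0.014, -0.009], [-0.01, -0.139, -0.99, 1.219], [0.0, 0.0, 0.0, 1.0]]
side 455.11678116107544 455.11678116107544 279.75407758307017 212.05174696483985 -0.1224387519145494 [[-0.8, -0.409, 0.44, 0.0], [-0.6, 0.561, -0.57, 0.71], [-0.014, -0.72, -0.694, 0.915], [0.0, 0.0, 0.0, 1.0]]
```

View pics/top0.png

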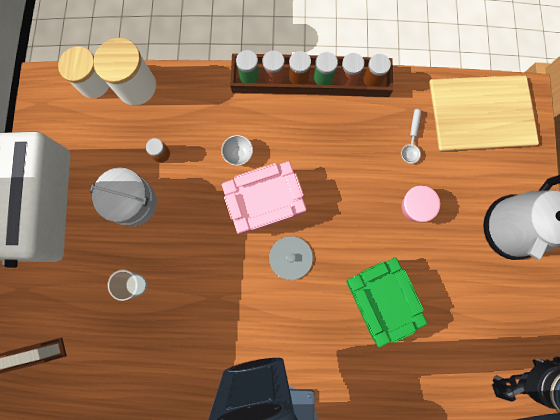

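View pics/side0.png

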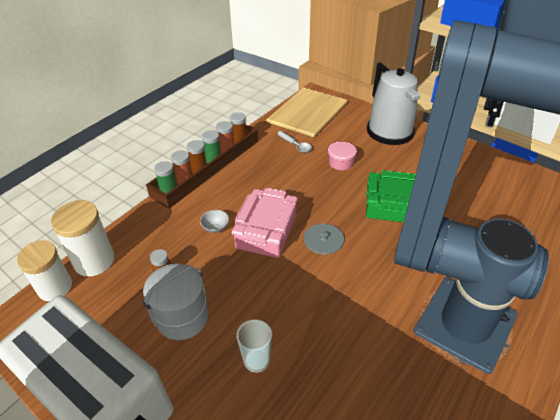

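Top view: pink box at about (263,197), green decoy at (387,302), silicone lid at (291,258), katori at (237,150). The side view shows the pink box at (267,220). Next I'll measure the pink box.

```bash
cat > h.py <<'E'
import cv2,numpy as np
def K(d): return np.array([[d["fx"],0,d["cx"]],[0,d["fy"],d["cy"]],[0,0,1.]])
def rays(d,uv):
    q=(np.asarray(uv,float).reshape(-1,2)-[d["cx"],d["cy"]])/[d["fx"],d["fy"]]
    p=q.copy()
    for _ in range(20): p=q/(1+d["k1"]*(p**2).sum(1,keepdims=True))
    return np.c_[p,np.ones(len(p))]@d["pose"][:3,:3].T
def cast(d,uv,z):
    v=rays(d,uv); c=d["pose"][:3,3]; return c+v*((z-c[2])/v[:,2])[:,None]
def proj(d,P):
    P=np.asarray(P,float).reshape(-1,3); c=(P-d["pose"][:3,3])@d["pose"][:3,:3]; s=c[:,:2]/c[:,2:]
    s=s*(1+d["k1"]*(s**2).sum(1,keepdims=True)); return s*[d["fx"],d["fy"]]+[d["cx"],d["cy"]]
def pink(img):
    h=cv2.cvtColor(img,cv2.COLOR_RGB2HSV); return cv2.inRange(h,(160,40,60),(179,200,255))|cv2.inRange(h,(0,40,150),(3,140,255))
E
python3 - <<'E'
from workcell import get_image
from h import *
ims={}
for n,c0 in(("top",(263,197)),("side",(267,220))):
    d=get_image(n); d["pose"]=np.array(d["pose"]); m=pink(d["pixels"])
    cs,_=cv2.findContours(m,cv2.RETR_EXTERNAL,cv2.CHAIN_APPROX_NONE)
    c=[c for c in cs if cv2.pointPolygonTest(c,c0,False)>=0][0]
    for z in(.072,.08):
        P=cast(d,c[:,0],z); (cx,cy),(w,h),a=cv2.minAreaRect((P[:,:2]*1000).astype(np.float32)); print(n,z,np.round([cx,cy,w,h,a],1))
    x,y=c0; im=d["pixels"][y-60:y+60,x-60:x+60,::-1].copy()
    ims[n]=cv2.resize(im,None,fx=5,fy=5,interpolation=cv2.INTER_CUBIC)[:,:]
    if n=="top": cv2.drawContours(ims[n],[((c-[x-60,y-60])*5+2).astype(int)],-1,(255,0,0),1)
cv2.imwrite("pics/crop0.png",cv2.resize(np.hstack(list(ims.values())),(800,400),interpolation=cv2.INTER_AREA))
E
```

```text
top 0.072 [562.   42.4 140.  184.2  19.7]
top 0.08 [560.6  42.1 139.  182.9  19.7]
side 0.072 [553.8  59.5 150.9 239.7  19.9]
side 0.08 [548.5  65.7 149.5 237.5  19.9]
```

View pics/crop0.png

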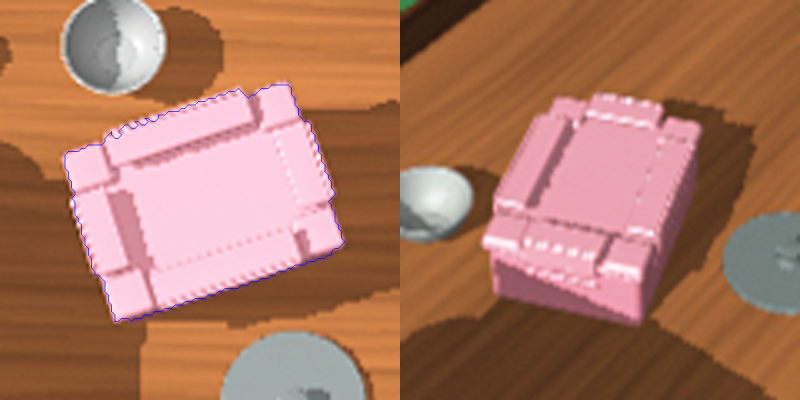

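The crop shows the corner pads with the four raised sections. The front wall adds to the outline on the near side, so I'll use the corner pads.

Run:
```python
from workcell import get_image
from h import *
d=get_image("top"); d["pose"]=np.array(d["pose"])
c=np.array([(65,155),(290,83),(343,243),(115,320)])/ (10/3)+[203,137]-.35
P=cast(d,c,.072)[:,:2]*1000; print(P.round(1)); 
for i in range(4): print(np.linalg.norm(P[i]-P[(i+1)%4]).round(1), end=' ')
yaw=np.deg2rad(19.7); R=np.array([[np.cos(yaw),-np.sin(yaw)],[np.sin(yaw),np.cos(yaw)]])
print((P@R).round(1), P.mean(0))
m=pink(d["pixels"]);cs,_=cv2.findContours(m,cv2.RETR_EXTERNAL,cv2.CHAIN_APPROX_NONE)
cc=[c for c in cs if cv2.pointPolygonTest(c,(263,197),False)>=0][0][:,0]
Q=cast(d,cc,.072)[:,:2]*1000@R; print("extent in box axes",Q.min(0),Q.max(0))
# candidate: back edge = xmax(pads), left/right mid
s=get_image("side"); s["pose"]=np.array(s["pose"])
ctr=np.array([560.5,42.]);out=[]
for k in(d,s):
    u,v=np.round(proj(k,[[*ctr/1000,.072]])[0]).astype(int); im=cv2.resize(k["pixels"][v-60:v+60,u-60:u+60,::-1],None,fx=10/3,fy=10/3,interpolation=cv2.INTER_CUBIC)
    def poly(a,z,col):
        B=np.array(a)@R.T+ctr; q=(proj(k,np.c_[B/1000,np.full(len(B),z)])-[u-60,v-60]+.5)*10/3
        cv2.polylines(im,[q.astype(np.int32)],True,col,1,cv2.LINE_AA)
    for sx in(1,-1):
        for sy in(1,-1): poly([(sx*65,sy*88),(sx*33,sy*88),(sx*33,sy*56),(sx*65,sy*56)],.072,(255,0,0))
        poly([(sx*65,54),(sx*41,54),(sx*41,-54),(sx*65,-54)],.08,(0,255,0))
        poly([(31,sx*88),(31,sx*64),(-31,sx*64),(-31,sx*88)],.08,(0,255,0))
    out.append(im)
cv2.imwrite("pics/ov1.png",np.hstack(out))
```

```text
[[591.3 144. ]
 [649.2 -18.5]
 [532.  -59.5]
 [471.8 102.6]]
172.4 124.2 172.9 126.5 [[ 605.2  -63.8]
 [ 605.  -236.2]
 [ 480.8 -235.4]
 [ 478.8  -62.5]] [561.06900931  42.1454244 ]
extent in box axes [ 473.46051424 -241.61119479] [613.42792387 -57.27234215]
```

View pics/ov1.png

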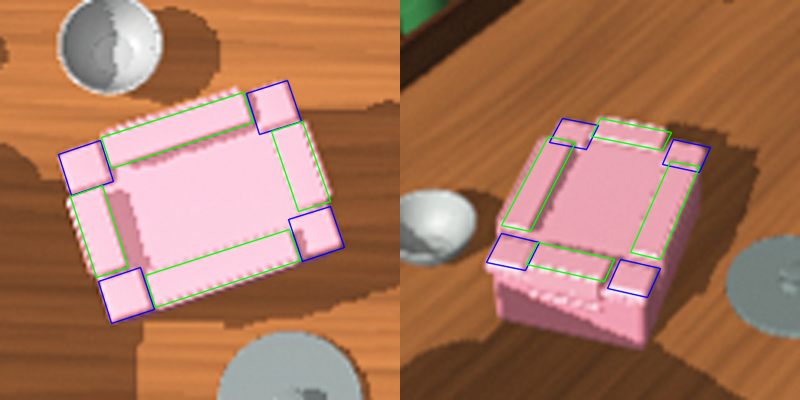

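Overlay check: the projected pads and sections line up with the picture in both views. The box is at (0.562, 0.042) with yaw 0.344. The tool is already aligned with it: tool x is box x, tool y is box -y. Next I'll move above the front section with the fingers shut.

Request:
send_rows --targets '[{"grip": -1,"dx": 20,"dy": -15,"dz": 0,"twist": 0},{"grip": -1,"dx": 20,"dy": -15,"dz": 0,"twist": 0},{"grip": -1,"dx": 20,"dy": -15,"dz": 0,"twist": 0},{"grip": -1,"dx": 20,"dy": -15,"dz": 0,"twist": 0},{"grip": -1,"dx": 20,"dy": -15,"dz": 0,"twist": 0},{"grip": -1,"dx": 20,"dy": -15,"dz": 0,"twist": 0},{"grip": -1,"dx": 20,"dy": -15,"dz": 0,"twist": 0},{"grip": -1,"dx": 20,"dy": -15,"dz": 0,"twist": 0},{"grip": -1,"dx": 20,"dy": -15,"dz": 0,"twist": 0},{"grip": -1,"dx": 20,"dy": -15,"dz": 0,"twist": 0},{"grip": -1,"dx": 20,"dy": -15,"dz": 0,"twist": 0},{"grip": -1,"dx": 20,"dy": -15,"dz": 0,"twist": 0}]'

```text
time: 1.3
eef_pos: [0.3463, -0.2376, 0.4048]
tool_rot: [3.141, -0.0, 0.359]
contact_force: [0.6, -0.0, -1.0]
opening: -0.0003
grasp_force: 0.0
```

Request:
send_rows --targets '[{"grip": -1,"dx": 20,"dy": -15,"dz": 0,"twist": 0},{"grip": -1,"dx": 20,"dy": -15,"dz": 0,"twist": 0},{"grip": -1,"dx": 20,"dy": -15,"dz": 0,"twist": 0},{"grip": -1,"dx": 20,"dy": -15,"dz": 0,"twist": 0},{"grip": -1,"dx": 20,"dy": -15,"dz": 0,"twist": 0},{"grip": -1,"dx": 20,"dy": -15,"dz": 0,"twist": 0},{"grip": -1,"dx": 20,"dy": -15,"dz": 0,"twist": 0},{"grip": -1,"dx": 20,"dy": -15,"dz": 0,"twist": 0},{"grip": -1,"dx": 20,"dy": -15,"dz": 0,"twist": 0},{"grip": -1,"dx": 20,"dy": -15,"dz": 0,"twist": 0},{"grip": -1,"dx": 0,"dy": 0,"dz": 0,"twist": 0},{"grip": -1,"dx": 0,"dy": 0,"dz": 0,"twist": 0}]'

```text
time: 2.3
eef_pos: [0.4807, -0.0272, 0.4045]
tool_rot: [-3.142, 0.001, 0.361]
contact_force: [-1.0, -0.4, 0.0]
opening: 0.0002
grasp_force: 0.0
```

Request:
send_rows --targets '[{"grip": -1,"dx": 20,"dy": -15,"dz": 0,"twist": 0},{"grip": -1,"dx": 20,"dy": -15,"dz": 0,"twist": 0},{"grip": -1,"dx": 7,"dy": -7,"dz": 0,"twist": 1},{"grip": -1,"dx": 0,"dy": 0,"dz": 22,"twist": 0},{"grip": -1,"dx": 0,"dy": 0,"dz": 22,"twist": 0},{"grip": -1,"dx": 0,"dy": 0,"dz": 22,"twist": 0},{"grip": -1,"dx": 0,"dy": 0,"dz": 22,"twist": 0},{"grip": -1,"dx": 0,"dy": 0,"dz": 22,"twist": 0},{"grip": -1,"dx": 0,"dy": 0,"dz": 15,"twist": 0},{"grip": -1,"dx": 0,"dy": 0,"dz": 9,"twist": 0},{"grip": -1,"dx": 0,"dy": 0,"dz": 0,"twist": 0},{"grip": -1,"dx": 0,"dy": 0,"dz": 0,"twist": 0}]'

```text
time: 3.3
eef_pos: [0.5112, 0.0225, 0.2708]
tool_rot: [3.142, 0.001, 0.34]
contact_force: [-0.9, 0.2, -0.5]
opening: -0.0001
grasp_force: 0.0
```

Run:
```python
from workcell import get_image
from h import *
o=[]
for n,p in(("top",(.54,.03,.09)),("side",(.54,.03,.09))):
    k=get_image(n);k["pose"]=np.array(k["pose"]);u,v=proj(k,[p])[0].astype(int);print(u,v)
    o.append(cv2.resize(k["pixels"][v-60:v+60,u-60:u+60,::-1],(400,400),interpolation=cv2.INTER_CUBIC))
cv2.imwrite("pics/front1.png",np.hstack(o))
```

```text
268 204
274 208
```

View pics/front1.png

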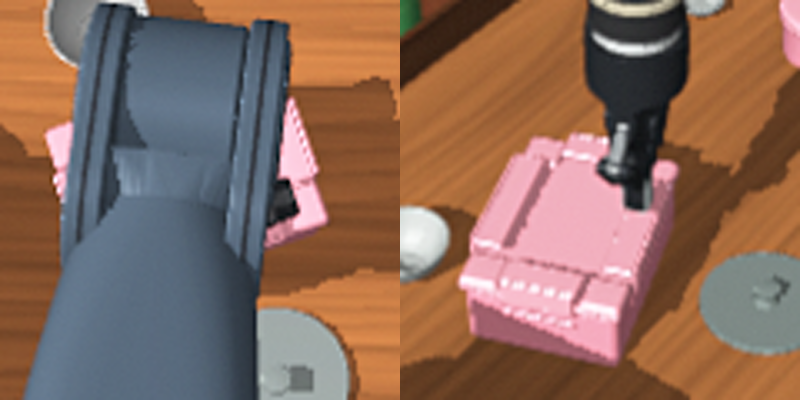

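The side view shows the shut fingertips at about (640,200), just above the front section. Now I'll lower them and watch the force.

Request:
send_rows --targets '[{"grip": -1,"dx": 1,"dy": -1,"dz": 8,"twist": 0},{"grip": -1,"dx": 0,"dy": 0,"dz": 7,"twist": 0},{"grip": -1,"dx": 0,"dy": 0,"dz": 2,"twist": 0},{"grip": -1,"dx": 0,"dy": 0,"dz": 2,"twist": 0},{"grip": -1,"dx": 0,"dy": 0,"dz": 0,"twist": 0}]'

```text
time: 3.82
eef_pos: [0.512, 0.0244, 0.2518]
tool_rot: [3.142, 0.0, 0.342]
contact_force: [-0.8, -0.4, 2.8]
opening: -0.0003
grasp_force: 1.6
```

Request:
send_rows --targets '[{"grip": -1,"dx": 0,"dy": 0,"dz": 1,"twist": 0},{"grip": -1,"dx": 0,"dy": 0,"dz": 0,"twist": 0}]'

```text
time: 3.98
eef_pos: [0.512, 0.0244, 0.2508]
tool_rot: [-3.142, -0.0, 0.341]
contact_force: [-0.6, 0.2, 2.2]
opening: 0.0002
grasp_force: 0.9
```

Request:
send_rows --targets '[{"grip": -1,"dx": 0,"dy": 0,"dz": 1,"twist": 0},{"grip": -1,"dx": 0,"dy": 0,"dz": 0,"twist": 0}]'

```text
time: 4.15
eef_pos: [0.512, 0.0244, 0.2492]
tool_rot: [-3.141, 0.001, 0.341]
contact_force: [0.4, 0.1, -0.1]
opening: 0.0
grasp_force: 0.0
```

Request:
send_rows --targets '[{"grip": -1,"dx": 0,"dy": 0,"dz": 1.5,"twist": 0},{"grip": -1,"dx": 0,"dy": 0,"dz": 1,"twist": 0},{"grip": -1,"dx": 0,"dy": 0,"dz": 0.5,"twist": 0},{"grip": -1,"dx": 0,"dy": 0,"dz": 0,"twist": 0}]'

```text
time: 4.48
eef_pos: [0.5119, 0.0243, 0.2463]
tool_rot: [-3.141, 0.001, 0.341]
contact_force: [0.0, 1.4, -0.5]
opening: -0.0001
grasp_force: 0.0
```

The force dropped to zero, so the front has clicked. Next is the back section, 106 mm along tool x.

Request:
send_rows --targets '[{"grip": -1,"dx": 0,"dy": 0,"dz": -15,"twist": 0},{"grip": -1,"dx": 0,"dy": 0,"dz": -10,"twist": 0},{"grip": -1,"dx": 22,"dy": 0,"dz": 0,"twist": 0},{"grip": -1,"dx": 22,"dy": 0,"dz": 0,"twist": 0},{"grip": -1,"dx": 22,"dy": 0,"dz": 0,"twist": 0},{"grip": -1,"dx": 22,"dy": 0,"dz": 0,"twist": 0},{"grip": -1,"dx": 18,"dy": 0,"dz": 0,"twist": 0},{"grip": -1,"dx": 0,"dy": 0,"dz": 0,"twist": 0},{"grip": -1,"dx": 0,"dy": 0,"dz": 8,"twist": 0},{"grip": -1,"dx": 0,"dy": 0,"dz": 7,"twist": 0},{"grip": -1,"dx": 0,"dy": 0,"dz": 2,"twist": 0},{"grip": -1,"dx": 0,"dy": 0,"dz": 2,"twist": 0}]'

```text
time: 5.48
eef_pos: [0.6107, 0.0596, 0.2525]
tool_rot: [-3.141, 0.002, 0.341]
contact_force: [-2.3, 1.0, 5.0]
opening: -0.0
grasp_force: 2.2
```

Request:
send_rows --targets '[{"grip": -1,"dx": 0,"dy": 0,"dz": 1,"twist": 0},{"grip": -1,"dx": 0,"dy": 0,"dz": 0,"twist": 0}]'

```text
time: 5.65
eef_pos: [0.611, 0.0596, 0.2519]
tool_rot: [-3.141, 0.001, 0.341]
contact_force: [-2.5, -0.4, 3.4]
opening: -0.0002
grasp_force: 1.6
```

Request:
send_rows --targets '[{"grip": -1,"dx": 0,"dy": 0,"dz": 1.5,"twist": 0},{"grip": -1,"dx": 0,"dy": 0,"dz": 1.5,"twist": 0},{"grip": -1,"dx": 0,"dy": 0,"dz": 1.5,"twist": 0},{"grip": -1,"dx": 0,"dy": 0,"dz": 0,"twist": 0}]'

```text
time: 5.98
eef_pos: [0.612, 0.0598, 0.2463]
tool_rot: [-3.141, 0.0, 0.341]
contact_force: [-0.4, 1.1, 0.3]
opening: -0.0
grasp_force: 0.0
```

The back has clicked. Next is the left: dx -53, dy -76.

Request:
send_rows --targets '[{"grip": -1,"dx": 0,"dy": 0,"dz": -15,"twist": 0},{"grip": -1,"dx": 0,"dy": 0,"dz": -10,"twist": 0},{"grip": -1,"dx": -13,"dy": -19,"dz": 0,"twist": 0},{"grip": -1,"dx": -13,"dy": -19,"dz": 0,"twist": 0},{"grip": -1,"dx": -13,"dy": -19,"dz": 0,"twist": 0},{"grip": -1,"dx": -14,"dy": -19,"dz": 0,"twist": 0},{"grip": -1,"dx": 0,"dy": 0,"dz": 0,"twist": 0},{"grip": -1,"dx": 0,"dy": 0,"dz": 0,"twist": 0},{"grip": -1,"dx": 0,"dy": 0,"dz": 8,"twist": 0},{"grip": -1,"dx": 0,"dy": 0,"dz": 7,"twist": 0},{"grip": -1,"dx": 0,"dy": 0,"dz": 2,"twist": 0},{"grip": -1,"dx": 0,"dy": 0,"dz": 2,"twist": 0}]'

```text
time: 6.98
eef_pos: [0.5368, 0.1131, 0.2526]
tool_rot: [-3.141, 0.001, 0.34]
contact_force: [-2.3, -0.3, 3.7]
opening: 0.0001
grasp_force: 2.3
```

Request:
send_rows --targets '[{"grip": -1,"dx": 0,"dy": 0,"dz": 1,"twist": 0},{"grip": -1,"dx": 0,"dy": 0,"dz": 0,"twist": 0}]'

```text
time: 7.15
eef_pos: [0.5366, 0.1132, 0.2522]
tool_rot: [3.141, 0.001, 0.341]
contact_force: [-1.7, -0.3, 3.5]
opening: -0.0001
grasp_force: 1.9
```

Request:
send_rows --targets '[{"grip": -1,"dx": 0,"dy": 0,"dz": 1.5,"twist": 0},{"grip": -1,"dx": 0,"dy": 0,"dz": 1.5,"twist": 0},{"grip": -1,"dx": 0,"dy": 0,"dz": 1.5,"twist": 0},{"grip": -1,"dx": 0,"dy": 0,"dz": 0,"twist": 0}]'

```text
time: 7.48
eef_pos: [0.5365, 0.1138, 0.2468]
tool_rot: [-3.141, 0.0, 0.341]
contact_force: [0.5, 0.5, 0.6]
opening: -0.0001
grasp_force: 0.0
```

The left has clicked. Next is the right: dy +152.

Request:
send_rows --targets '[{"grip": -1,"dx": 0,"dy": 0,"dz": -15,"twist": 0},{"grip": -1,"dx": 0,"dy": 0,"dz": -10,"twist": 0},{"grip": -1,"dx": 0,"dy": 26,"dz": 0,"twist": 0},{"grip": -1,"dx": 0,"dy": 26,"dz": 0,"twist": 0},{"grip": -1,"dx": 0,"dy": 25,"dz": 0,"twist": 0},{"grip": -1,"dx": 0,"dy": 25,"dz": 0,"twist": 0},{"grip": -1,"dx": 0,"dy": 25,"dz": 0,"twist": 0},{"grip": -1,"dx": 0,"dy": 25,"dz": 0,"twist": 0},{"grip": -1,"dx": 0,"dy": 0,"dz": 0,"twist": 0},{"grip": -1,"dx": 0,"dy": 0,"dz": 8,"twist": 0},{"grip": -1,"dx": 0,"dy": 0,"dz": 7,"twist": 0},{"grip": -1,"dx": 0,"dy": 0,"dz": 2,"twist": 0}]'

```text
time: 8.48
eef_pos: [0.5866, -0.0286, 0.2537]
tool_rot: [-3.14, 0.002, 0.342]
contact_force: [-0.3, -0.3, -0.3]
opening: -0.0002
grasp_force: 0.0
```

Request:
send_rows --targets '[{"grip": -1,"dx": 0,"dy": 0,"dz": 2,"twist": 0},{"grip": -1,"dx": 0,"dy": 0,"dz": 1,"twist": 0},{"grip": -1,"dx": 0,"dy": 0,"dz": 0,"twist": 0}]'

```text
time: 8.73
eef_pos: [0.5868, -0.0286, 0.2529]
tool_rot: [-3.141, 0.001, 0.343]
contact_force: [-3.3, 0.6, 4.1]
opening: 0.0
grasp_force: 2.3
```

Request:
send_rows --targets '[{"grip": -1,"dx": 0,"dy": 0,"dz": 1.5,"twist": 0},{"grip": -1,"dx": 0,"dy": 0,"dz": 1.5,"twist": 0},{"grip": -1,"dx": 0,"dy": 0,"dz": 1.5,"twist": 0},{"grip": -1,"dx": 0,"dy": 0,"dz": 0,"twist": 0}]'

```text
time: 9.07
eef_pos: [0.5876, -0.0295, 0.2474]
tool_rot: [3.141, -0.0, 0.341]
contact_force: [-0.1, 0.4, 0.3]
opening: -0.0003
grasp_force: 0.0
```

The right has clicked. Now I'll retreat up and back toward the start side, then look.

Request:
send_rows --targets '[{"grip": -1,"dx": 0,"dy": 0,"dz": -15,"twist": 0},{"grip": -1,"dx": 0,"dy": 0,"dz": -25,"twist": 0},{"grip": -1,"dx": 0,"dy": 0,"dz": -30,"twist": 0},{"grip": -1,"dx": 0,"dy": 0,"dz": -30,"twist": 0},{"grip": -1,"dx": 0,"dy": 0,"dz": -30,"twist": 0},{"grip": -1,"dx": 0,"dy": 0,"dz": -20,"twist": 0},{"grip": -1,"dx": -20,"dy": 15,"dz": 0,"twist": 0},{"grip": -1,"dx": -20,"dy": 15,"dz": 0,"twist": 0},{"grip": -1,"dx": -20,"dy": 15,"dz": 0,"twist": 0},{"grip": -1,"dx": -20,"dy": 15,"dz": 0,"twist": 0},{"grip": -1,"dx": -20,"dy": 15,"dz": 0,"twist": 0},{"grip": -1,"dx": -20,"dy": 15,"dz": 0,"twist": 0}]'

```text
time: 10.07
eef_pos: [0.504, -0.1556, 0.3978]
tool_rot: [3.141, -0.0, 0.341]
contact_force: [0.7, -0.3, 0.6]
opening: -0.0
grasp_force: 0.0
```

Request:
send_rows --targets '[{"grip": -1,"dx": -20,"dy": 15,"dz": 0,"twist": 0},{"grip": -1,"dx": -20,"dy": 15,"dz": 0,"twist": 0},{"grip": -1,"dx": -20,"dy": 15,"dz": 0,"twist": 0},{"grip": -1,"dx": -20,"dy": 15,"dz": 0,"twist": 0},{"grip": -1,"dx": -20,"dy": 15,"dz": 0,"twist": 0},{"grip": -1,"dx": -20,"dy": 15,"dz": 0,"twist": 0},{"grip": -1,"dx": -20,"dy": 15,"dz": 0,"twist": 0},{"grip": -1,"dx": -20,"dy": 15,"dz": 0,"twist": 0},{"grip": -1,"dx": -20,"dy": 15,"dz": 0,"twist": 0},{"grip": -1,"dx": -20,"dy": 15,"dz": 0,"twist": 0},{"grip": -1,"dx": 0,"dy": 0,"dz": 0,"twist": 0},{"grip": -1,"dx": 0,"dy": 0,"dz": 0,"twist": 0}]'

```text
time: 11.07
eef_pos: [0.3657, -0.3639, 0.3977]
tool_rot: [-3.141, -0.0, 0.339]
contact_force: [-0.9, 0.4, 0.1]
opening: -0.0002
grasp_force: 0.0
```

Run:
```python
from workcell import get_image
from h import *
o=[]
for n,p in(("top",(.56,.042,.07)),("side",(.56,.042,.07))):
    k=get_image(n);k["pose"]=np.array(k["pose"]);u,v=proj(k,[p])[0].astype(int)
    o.append(cv2.resize(k["pixels"][v-60:v+60,u-60:u+60,::-1],(400,400),interpolation=cv2.INTER_CUBIC))
cv2.imwrite("pics/end1.png",np.hstack(o))
```

```text
(no output)
```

View pics/end1.png

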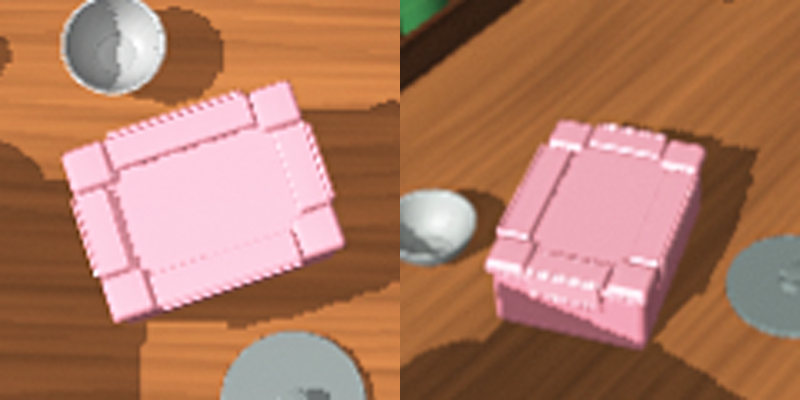

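All four sections now look flush with the corner pads: the shadow steps at (120,240) and (190,150) have shrunk. The box and its neighbours haven't moved.

```bash
python3 -c "
from workcell import r
print(r.close_job())"
```

```text
the job is handed in; nothing more can be done
None
```

All four rim sections of the pink snack box were pressed down until they clicked and look flush with the corners; the box and the things beside it haven't moved, the hand is clear, and the job was handed in after about 11 s.

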